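# Lay the stripped parts out for reassembly

### The arm

A 6-joint arm with a two-finger parallel gripper is mounted at the origin on a cart in front of the work surface, level with it; the furniture and walls round the work are solid. World frame = base frame: x ahead of the robot, y to its left, z up, the work surface at z = 0. Lengths are in m, angles in rad, forces in N, time in s.
With the tool pointing down it reaches from about 0.3 to 0.775 m from the base axis. Payload 14.6 kg.
Tool frame: the origin (TCP) lies at the very end of the fingers, on their centre line; the grasp point (between the pads) lies 19 mm behind it; x points along the fingers, z is the direction in which the jaws open and shut, and the axes are right-handed (so a half turn about x gives the same grasp; the last joint's range is limited). The gripper opens to 94 mm and grips with 3 to 60 N. Pads are 16 mm wide; open, the fingers measure 119 mm over their backs; the gripper's body (75 mm by 177 mm) begins 78 mm behind the grasp point.
Start: joints at [1.161, 0.3, 1.521, -0, 1.321, -0.067], TCP at [0.185, 0.518, 0.205] pointing down, gripper open.
Joint ranges: [-3.03, 3.03], [-0.79, 2.21], [0.23, 2.52], [-1.04, 4.18], [0, 3.07], [-2.55, 2.55]. Speed limits (rad/s): [2.22, 2.22, 2.57, 3.14, 3.14, 3.14].

### API

Orientations are given as [roll, pitch, yaw] about the fixed x, y, z axes, in that order (R = Rz(yaw) Ry(pitch) Rx(roll)).
In Python, from station import ctrl gives the robot as it stands. The module is installed in compiled form; this text tells all that it offers.
- The arm moves only by the tool servo_tool, never from a script. Its argument "motion" is one flat list of numbers, 4 for each row, row after row: the shift along the tool's x, y, z in mm, then the turn about the tool's x in degrees. In form: [dx, dy, dz, roll, dx, dy, dz, roll, ...]. A call has 1 to 20 rows; each row is the pose to reach, as a shift and turn from the pose commanded when the call began, along the tool's axes at that moment; what a row does not reach only later rows make up. A row lasts 1/8 s, in which the tool goes at most 62.5 mm and 10.7 degrees, less where a joint would pass 70% of its speed; a pose out of reach is approached as far as the arm can. A call with a gripper value outside its range is refused whole. "gripper" is the opening, from 0 (shut) to 1 (fully open), set as the call begins (left out, the last holds). The fingers move at their own pace and stop on an object; "force" is the grip in N (left out, the last holds). Time passes only in rows, so rows that repeat a pose let the fingers close. It gives the time, the measured TCP pose, the force and the opening at its end, in the units of the state.
- ctrl.get_obs(): the state, without advancing time (a new reading comes with each control period).
- ctrl.camera(name): name is "scene" or "top" or "wrist"; returns a dict with "color" (420x560x3 uint8, red, green, blue), "z_map" (420x560 float32, m along the optical axis (not along the pixel's ray), 0 where there is no reading), "fx", "fy", "cx", "cy" (pixels), "dist_coeffs" ([k1, k2, p1, p2, k3] as OpenCV has them; the pictures are not rectified), "rvec" (rotation vector, rad) and "tvec" (3), from world to camera coordinates, as OpenCV has them. Camera axes: x right, y down, z forward; pixel columns grow to the right and rows downward; lengths in m; the calibration is good to about 2 mm. A picture is of the moment at which its call begins.
- ctrl.hand_in(): hands the job in, once; it reports no verdict.
The state is a dict: "time_s": time; "qpos": joint angles; "joint_vel": joint speeds; "tau": joint torques, N m; "ee_pos": TCP position; "eef_rot": TCP orientation; "force": force on the tool from outside, world axes, zero at the start; "moment": the same for the moment, N m; "grip_width": finger opening in m.
Only numpy, scipy, OpenCV 4.12 (cv2) and the standard library are available. Lean on these libraries where they do the work, as an engineer would, in place of code of your own. Each camera call takes 0.05 s, during which the arm holds its last target.

### The job

Four parts stripped from a pump stand in a row on the black pads of the plywood board in the order they came off: first off at the left end as the robot sees it, last off at the right end. Move all four into the blue four-compartment tray in the order of reassembly: the last one off goes into the compartment next to the tray's red end block, the one before it into the next compartment, and so on, with the first off farthest from the red block. Set each part down the way up it stands now, flat on the floor of its compartment and about in the middle, one part to a compartment.

Things in the scene. Friction and masses are not known exactly. Their poses are not given: they have to be found in the camera images.
- nut_mid (a point): Centre (half-way up) of a plain grey steel hexagon nut lying flat, 24 mm across flats, 27 mm across corners, 13 mm high; two of its flats face along its own +x and -x
- bush_mid (a point): Centre (half-way up) of a brass flanged bush standing on its flange, 32 mm high: flange 42 mm diameter and 6 mm thick at the bottom, barrel 31 mm diameter above it (grip the barrel); z up
- bearing_mid (a point): Centre (half-way up) of a steel ball bearing with a blue seal ring lying flat, 42 mm diameter, 15 mm high; z up
- cap_mid (a point): Centre (half-way up) of a green plastic ribbed filler cap, 38 mm diameter and 22 mm high with a 22 mm round boss on top, 28 mm high in all; z up
- pad_nut: Black rubber pad, 72 x 56 x 3 mm, fixed on the plywood board: the one on which the hexagon nut stands at the start. It stays there, a record of the starting order. Origin: centre of its underside (its top is 10 mm above the bench); x across the row, y along it to the robot's left. Pads are 64 mm apart, centre to centre; nothing rises between them
- pad_bush: Black rubber pad, 72 x 56 x 3 mm, fixed on the plywood board: the one on which the brass bush stands at the start. It stays there, a record of the starting order. Origin: centre of its underside (its top is 10 mm above the bench); x across the row, y along it to the robot's left. Pads are 64 mm apart, centre to centre; nothing rises between them
- pad_bearing: Black rubber pad, 72 x 56 x 3 mm, fixed on the plywood board: the one on which the ball bearing stands at the start. It stays there, a record of the starting order. Origin: centre of its underside (its top is 10 mm above the bench); x across the row, y along it to the robot's left. Pads are 64 mm apart, centre to centre; nothing rises between them
- pad_cap: Black rubber pad, 72 x 56 x 3 mm, fixed on the plywood board: the one on which the green cap stands at the start. It stays there, a record of the starting order. Origin: centre of its underside (its top is 10 mm above the bench); x across the row, y along it to the robot's left. Pads are 64 mm apart, centre to centre; nothing rises between them
- tray: Fixed blue tray, 84 (x) x 320 mm (y). Origin: centre of its underside, on the bench; y along the row. Four compartments, centres at x = 0, y = +96, +32, -32, -96 mm, floors 10 mm above the bench; beside them white ribs 4 mm thick, 9 mm above the floor (60 mm clear between); long sides open. A block 25 mm long, 14 mm high at each end past the last rib, one red, one grey
- red_end: The red plastic end block of the tray, 76 x 25 x 14 mm, fixed at one end of the tray, at y = +145.5 or -145.5 mm in the tray's frame (which end changes). Origin: centre of its underside, 10 mm above the bench
Not all that is in view belongs to the job. What is shaped like the part that bears nut_mid but yellow is not meant.

How it is judged:
At the end, for the whole second after the job is handed in: The part that stood k-th from the right end is in the k-th compartment from the red block: centre within 18 mm of the compartment's centre along the tray and 27 mm across it, on its floor (height within 5 mm), upright within 0.15 rad; all four at rest (((y of each of pad_bush, pad_bearing, pad_cap in the frame of pad_nut below 0 m and horizontal distance between nut_mid and red_end between 0.2235 and 0.2635 m) or (((y of pad_bush in the frame of pad_nut above 0 m and y of each of pad_bearing, pad_cap in the frame of pad_nut below 0 m) or (y of each of pad_bush, pad_cap in the frame of pad_nut below 0 m and y of pad_bearing in the frame of pad_nut above 0 m) or (y of each of pad_bush, pad_bearing in the frame of pad_nut below 0 m and y of pad_cap in the frame of pad_nut above 0 m)) and horizontal distance between nut_mid and red_end between 0.1595 and 0.1995 m) or (((y of each of pad_bush, pad_bearing in the frame of pad_nut above 0 m and y of pad_cap in the frame of pad_nut below 0 m) or (y of each of pad_bush, pad_cap in the frame of pad_nut above 0 m and y of pad_bearing in the frame of pad_nut below 0 m) or (y of pad_bush in the frame of pad_nut below 0 m and y of each of pad_bearing, pad_cap in the frame of pad_nut above 0 m)) and horizontal distance between nut_mid and red_end between 0.0955 and 0.1355 m) or (y of each of pad_bush, pad_bearing, pad_cap in the frame of pad_nut above 0 m and horizontal distance between nut_mid and red_end between 0.0315 and 0.0715 m)) and x of nut_mid in the frame of tray between -0.027 and 0.027 m and y of nut_mid in the frame of tray between -0.114 and 0.114 m and z of nut_mid in the frame of tray between 0.0115 and 0.0215 m and angle between each of nut_mid, bush_mid, bearing_mid, cap_mid's own z axis and vertical below 0.15 rad and linear speed of each of nut, bush, bearing, cap below 0.02 m/s and ((y of each of pad_nut, pad_bearing, pad_cap in the frame of pad_bush below 0 m and horizontal distance between bush_mid and red_end between 0.2235 and 0.2635 m) or (((y of pad_nut in the frame of pad_bush above 0 m and y of each of pad_bearing, pad_cap in the frame of pad_bush below 0 m) or (y of each of pad_nut, pad_cap in the frame of pad_bush below 0 m and y of pad_bearing in the frame of pad_bush above 0 m) or (y of each of pad_nut, pad_bearing in the frame of pad_bush below 0 m and y of pad_cap in the frame of pad_bush above 0 m)) and horizontal distance between bush_mid and red_end between 0.1595 and 0.1995 m) or (((y of each of pad_nut, pad_bearing in the frame of pad_bush above 0 m and y of pad_cap in the frame of pad_bush below 0 m) or (y of each of pad_nut, pad_cap in the frame of pad_bush above 0 m and y of pad_bearing in the frame of pad_bush below 0 m) or (y of pad_nut in the frame of pad_bush below 0 m and y of each of pad_bearing, pad_cap in the frame of pad_bush above 0 m)) and horizontal distance between bush_mid and red_end between 0.0955 and 0.1355 m) or (y of each of pad_nut, pad_bearing, pad_cap in the frame of pad_bush above 0 m and horizontal distance between bush_mid and red_end between 0.0315 and 0.0715 m)) and x of bush_mid in the frame of tray between -0.027 and 0.027 m and y of bush_mid in the frame of tray between -0.114 and 0.114 m and z of bush_mid in the frame of tray between 0.021 and 0.031 m and ((y of each of pad_nut, pad_bush, pad_cap in the frame of pad_bearing below 0 m and horizontal distance between bearing_mid and red_end between 0.2235 and 0.2635 m) or (((y of pad_nut in the frame of pad_bearing above 0 m and y of each of pad_bush, pad_cap in the frame of pad_bearing below 0 m) or (y of each of pad_nut, pad_cap in the frame of pad_bearing below 0 m and y of pad_bush in the frame of pad_bearing above 0 m) or (y of each of pad_nut, pad_bush in the frame of pad_bearing below 0 m and y of pad_cap in the frame of pad_bearing above 0 m)) and horizontal distance between bearing_mid and red_end between 0.1595 and 0.1995 m) or (((y of each of pad_nut, pad_bush in the frame of pad_bearing above 0 m and y of pad_cap in the frame of pad_bearing below 0 m) or (y of each of pad_nut, pad_cap in the frame of pad_bearing above 0 m and y of pad_bush in the frame of pad_bearing below 0 m) or (y of pad_nut in the frame of pad_bearing below 0 m and y of each of pad_bush, pad_cap in the frame of pad_bearing above 0 m)) and horizontal distance between bearing_mid and red_end between 0.0955 and 0.1355 m) or (y of each of pad_nut, pad_bush, pad_cap in the frame of pad_bearing above 0 m and horizontal distance between bearing_mid and red_end between 0.0315 and 0.0715 m)) and x of bearing_mid in the frame of tray between -0.027 and 0.027 m and y of bearing_mid in the frame of tray between -0.114 and 0.114 m and z of bearing_mid in the frame of tray between 0.0125 and 0.0225 m and ((y of each of pad_nut, pad_bush, pad_bearing in the frame of pad_cap below 0 m and horizontal distance between cap_mid and red_end between 0.2235 and 0.2635 m) or (((y of pad_nut in the frame of pad_cap above 0 m and y of each of pad_bush, pad_bearing in the frame of pad_cap below 0 m) or (y of each of pad_nut, pad_bearing in the frame of pad_cap below 0 m and y of pad_bush in the frame of pad_cap above 0 m) or (y of each of pad_nut, pad_bush in the frame of pad_cap below 0 m and y of pad_bearing in the frame of pad_cap above 0 m)) and horizontal distance between cap_mid and red_end between 0.1595 and 0.1995 m) or (((y of each of pad_nut, pad_bush in the frame of pad_cap above 0 m and y of pad_bearing in the frame of pad_cap below 0 m) or (y of each of pad_nut, pad_bearing in the frame of pad_cap above 0 m and y of pad_bush in the frame of pad_cap below 0 m) or (y of pad_nut in the frame of pad_cap below 0 m and y of each of pad_bush, pad_bearing in the frame of pad_cap above 0 m)) and horizontal distance between cap_mid and red_end between 0.0955 and 0.1355 m) or (y of each of pad_nut, pad_bush, pad_bearing in the frame of pad_cap above 0 m and horizontal distance between cap_mid and red_end between 0.0315 and 0.0715 m)) and x of cap_mid in the frame of tray between -0.027 and 0.027 m and y of cap_mid in the frame of tray between -0.114 and 0.114 m and z of cap_mid in the frame of tray between 0.019 and 0.029 m); the robot touches nothing.
It also fails if it takes over 120 s, if anything falls off the work surface, if the arm or the gripper's body presses on something with over 40 N, if the wrist force passes 120 N, or if a joint passes its speed limit or range.

## Working session

There is one attempt and no reset: what is moved stays moved. The work goes in short steps, Python scripts to look and compute and a tool call to move; the robot and the scene stay as the last step left them, time stands still between calls to the robot, and variables do not carry over. Pictures are saved under pics/ and viewed, and the job is handed in when it is done.

Besides the shell and the picture viewer there is one more tool, called after ">>>" as a command line: name --argument value ..., lists and objects as JSON in quotes. servo_tool: Moves the arm, as the interface text tells. Its arguments: {"type":"object","properties":{"motion":{"type":"array","items":{"type":"number"}},"gripper":{"type":"number"},"force":{"type":"number"}},"required":["motion"]}

```bash
mkdir -p pics; cat > h.py <<'E'
import numpy as np,cv2
from station import ctrl
def K(c): return np.array([[c['fx'],0,c['cx']],[0,c['fy'],c['cy']],[0,0,1]])
def cloud(c):
    z=c['z_map'];h,w=z.shape
    u,v=np.meshgrid(np.arange(w),np.arange(h))
    p=cv2.undistortPoints(np.stack([u,v],-1).reshape(-1,1,2).astype(np.float64),K(c),np.array(c['dist_coeffs'])).reshape(h,w,2)
    P=np.dstack([p[...,0]*z,p[...,1]*z,z])
    R=cv2.Rodrigues(np.array(c['rvec'],float))[0]
    W=(P-np.array(c['tvec']).reshape(3))@R
    W[z==0]=np.nan
    return W
def save(c,n): cv2.imwrite('pics/'+n,c['color'][...,::-1])
E
python3 - <<'E'
from h import *
for n in ['scene','top']:
    c=ctrl.camera(n); save(c,n+'1.png')
    np.savez(n+'1.npz',W=cloud(c),col=c['color'])
o=ctrl.get_obs(); print(o)
E
```

```text
{'time_s': 0.1, 'qpos': array([ 1.16142186e+00,  3.00378497e-01,  1.52149752e+00, -3.96563250e-05,
        1.32068305e+00, -6.66125102e-02]), 'joint_vel': array([-6.73929822e-05, -4.34006320e-04, -6.12794269e-04,  1.14828983e-03,
        1.26317571e-04, -6.30912433e-04]), 'tau': array([ 2.24685687e-04, -5.32644081e+01, -3.53287947e+01,  7.09544308e-02,
        2.34668056e-02, -8.53953452e-05]), 'ee_pos': array([0.18477955, 0.51779499, 0.20497247]), 'eef_rot': array([ 3.11470707,  1.56982915, -1.94043403]), 'force': array([ 0.10004514,  0.45175042, -0.83452228]), 'moment': array([ 0.07819916,  0.00996029, -0.00869623]), 'grip_width': 0.09383248295936061}
```

View pics/scene1.png

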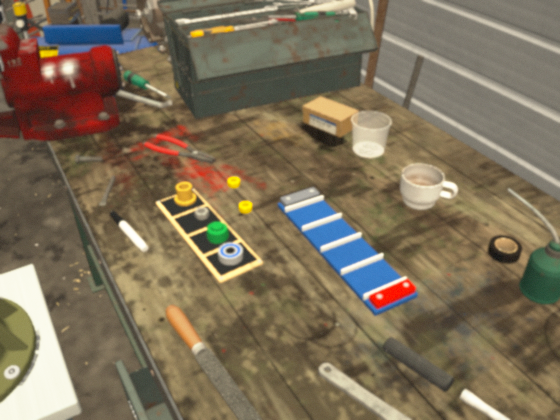

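View pics/top1.png

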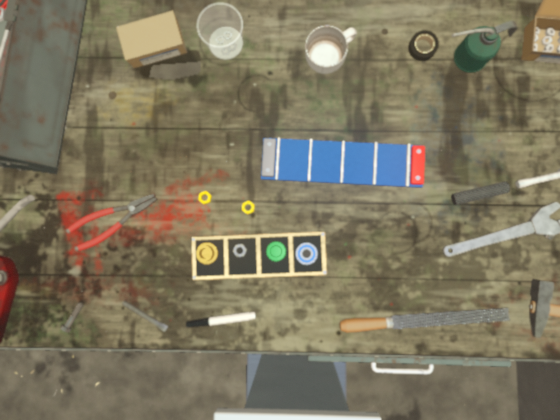

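The top view shows, from the robot's left to right: bush (206,253), nut (240,251), cap (276,251) and bearing (307,253). The red block is at (418,166) on the right and the grey one at (268,157). Candidates for the nut are the grey hexagon at (240,251), which is the one I want, and the yellow decoys at (204,197) and (248,207), which are not.

Next I'll check that choice in a close crop and measure positions.

```bash
python3 - <<'E'
from h import *
d=np.load('top1.npz');W=d['W'];col=d['col']
for u,v in [(206,253),(240,251),(276,251),(307,253),(418,166),(268,157),(294,160),(325,160),(358,162),(392,164),(223,232),(196,275),(200,268),(324,276)]:
    print((u,v),np.round(W[v,u],4))
# object masks by height
hsv=cv2.cvtColor(col,cv2.COLOR_RGB2HSV)
z=W[...,2]
for nm,(u,v),zb in [('bush',(206,253),.018),('bushtop',(206,253),.035),('nut',(240,251),.017),('cap',(276,251),.026),('bear',(307,253),.018)]:
    m=np.zeros(z.shape,bool);m[v-16:v+17,u-16:u+17]=z[v-16:v+17,u-16:u+17]>zb
    P=W[m];print(nm,m.sum(),'mid',np.round((P.min(0)+P.max(0))/2,4),'mean',P.mean(0).round(4),'ext',np.ptp(P,0).round(4),P.max(0)[2])
blue=((hsv[...,0]>100)&(hsv[...,0]<125)&(hsv[...,1]>150));blue[:130]=0;blue[195:]=0;blue[:,:255]=0;blue[:,432:]=0
red=((hsv[...,0]<8)|(hsv[...,0]>172))&(hsv[...,1]>150);red[:130]=0;red[195:]=0;red[:,:400]=0;red[:,432:]=0
P=W[blue]; print('z blue',np.percentile(P[:,2],[5,50,95]))
print('blue rect',cv2.minAreaRect(P[:,:2].astype(np.float32)))
P=W[red]; print('red rect',cv2.minAreaRect(P[:,:2].astype(np.float32)),P[:,2].mean())
w=(z>.016)&(z<.024);w[:130]=0;w[195:]=0;w[:,:255]=0;w[:,432:]=0
print('ribs+blocks',cv2.minAreaRect(W[w][:,:2].astype(np.float32)))
# board+tray region
b=(z>.004);b[:225]=0;b[285:]=0;b[:,:180]=0;b[:,335:]=0
print('board',cv2.minAreaRect(W[b][:,:2].astype(np.float32)))
cr=cv2.resize(col[225:285,180:340],None,fx=5,fy=5,interpolation=cv2.INTER_CUBIC);cv2.imwrite('pics/crop1.png',cr[...,::-1])
E
```

```text
(206, 253) [0.4515 0.1789 0.0122]
(240, 251) [0.4564 0.1122 0.0109]
(276, 251) [0.4577 0.0403 0.0391]
(307, 253) [ 0.4546 -0.0188  0.0254]
(418, 166) [ 0.6258 -0.2318  0.0245]
(268, 157) [0.6416 0.0597 0.0227]
(294, 160) [0.6388 0.0085 0.0089]
(325, 160) [ 0.6393 -0.0532  0.0088]
(358, 162) [ 0.6353 -0.1182  0.0114]
(392, 164) [ 0.632  -0.1849  0.0108]
(223, 232) [0.4935 0.1484 0.0006]
(196, 275) [0.4084 0.1974 0.011 ]
(200, 268) [0.422  0.1904 0.0089]
(324, 276) [ 0.4097 -0.0535 -0.0023]
bush 189 mid [0.4535 0.176  0.0318] mean [0.4526 0.1762 0.037 ] ext [0.0349 0.0327 0.0276] 0.04565105517248065
bushtop 137 mid [0.4529 0.1774 0.0406] mean [0.4524 0.1773 0.0415] ext [0.0284 0.0298 0.0102] 0.04565105517248065
nut 93 mid [0.4584 0.1122 0.0219] mean [0.4586 0.1124 0.0222] ext [0.0234 0.0251 0.007 ] 0.025429735047008736
cap 292 mid [0.4585 0.0416 0.0338] mean [0.4578 0.0411 0.034 ] ext [0.0363 0.0365 0.0148] 0.041182365221775416
bear 367 mid [ 0.4537 -0.0169  0.0251] mean [ 0.4545 -0.017   0.0249] ext [0.0403 0.0386 0.0091] 0.029663981524973692
z blue [nan nan nan]
blue rect ((0.6043236255645752, -0.04233662039041519), (0.18247312307357788, 0.07254655659198761), 63.41470718383789)
red rect ((0.6294255256652832, -0.2314159870147705), (0.024585045874118805, 0.0731312483549118), 86.68582916259766) nan
ribs+blocks ((0.635794997215271, -0.08620613813400269), (0.3166826069355011, 0.08319830149412155), 87.54521179199219)
board ((0.44748654961586, 0.08371782302856445), (0.11154942214488983, 0.29744479060173035), 1.4027565717697144)
```

View pics/crop1.png

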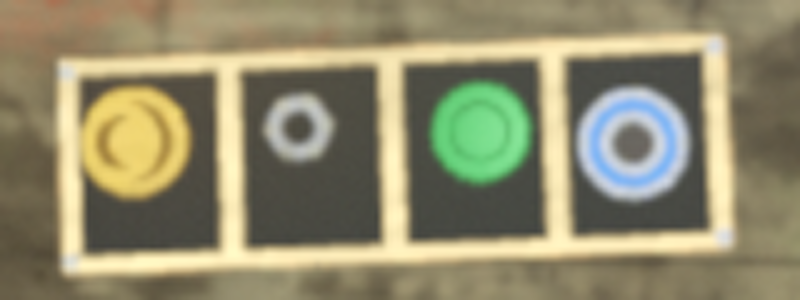

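The crop confirms it: bush (135,142), nut grey hex (299,127), cap (480,130) and bearing (634,143). The nut's flats face across the row. Since the red end is on the right, the left-to-right order is kept. I'll grip with the jaws along x, which clears the neighbours and the ribs.

```bash
cat >> h.py <<'E'
from scipy.spatial.transform import Rotation as Ro
def to(tgt,yaw=None):
    """shift mm in tool axes to reach world tcp tgt; yaw deg = wanted jaw axis direction from world x (mod 180)"""
    o=ctrl.get_obs();R=Ro.from_euler('xyz',o['eef_rot']).as_matrix()
    s=R.T@(np.array(tgt)-o['ee_pos'])*1000
    zj=R[:,2];a=np.degrees(np.arctan2(zj[1],zj[0]))
    out=''
    if yaw is not None:
        d=(yaw-a+90)%180-90   # ccw about world z; tool x is down -> negative
        out=f' roll {-d:.1f}'
    print('shift',s.round(1),out,'jaw now',round(a,1),'t',round(o['time_s'],2),'q6',o['qpos'][5].round(2),'q1',o['qpos'][0].round(2))
E
python3 - <<'E'
from h import *
o=ctrl.get_obs();print(Ro.from_euler('xyz',o['eef_rot']).as_matrix().round(3))
to([0.455,0.08,0.205],0)
E
```

```text
[[-0.    -0.942  0.336]
 [-0.001  0.336  0.942]
 [-1.     0.    -0.001]]
shift [ 3.000e-01 -4.016e+02 -3.215e+02]  roll 70.4 jaw now 70.4 t 0.1 q6 -0.07 q1 1.16
```

>>> servo_tool --motion '[0,-402,-321,70,0,-402,-321,70,0,-402,-321,70,0,-402,-321,70,0,-402,-321,70,0,-402,-321,70,0,-402,-321,70,0,-402,-321,70,0,-402,-321,70,0,-402,-321,70,0,-402,-321,70,0,-402,-321,70,0,-402,-321,70,0,-402,-321,70,0,-402,-321,70]' --gripper 1

```text
time_s: 1.98
ee_pos: [0.4555, 0.0807, 0.2055]
eef_rot: [1.576, 1.571, 1.583]
force: [-0.1, 0.5, -0.6]
grip_width: 0.094
```

```bash
python3 - <<'E'
from h import *
c=ctrl.camera('wrist'); save(c,'w1.png'); np.savez('w1.npz',W=cloud(c),col=c['color'])
to([0.455,0.177,0.2],1.5)
E
```

```text
shift [ 5.4 96.4  0.1]  roll -1.1 jaw now 0.4 t 2.02 q6 0.09 q1 0.1
```

View pics/w1.png

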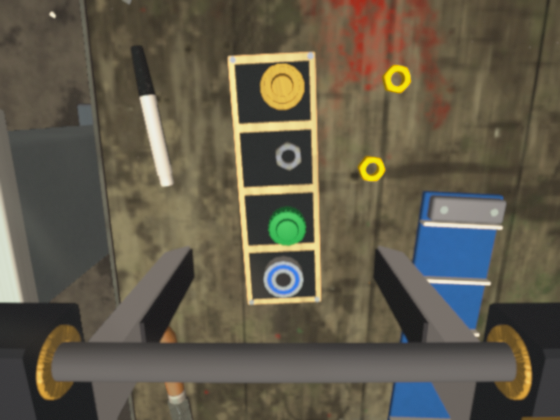

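The wrist view shows the bush (283,87), nut (288,156), cap (288,228) and bearing (283,278), with the decoys at (398,79) and (372,169). I'll refine the positions and the nut's angle from it.

```bash
python3 - <<'E'
from h import *
d=np.load('w1.npz');W=d['W'];col=d['col'];z=W[...,2]
for nm,(u,v),zb,zt in [('bushtop',(283,87),.033,.042),('nut',(288,156),.0165,.023),('cap',(288,228),.024,.034),('bear',(283,278),.017,.025)]:
    s=np.s_[v-26:v+27,u-26:u+27]
    m=np.zeros(z.shape,bool);m[s]=z[s]>zb
    P=W[m];r=cv2.minAreaRect(P[:,:2].astype(np.float32));print(nm,m.sum(),'mid',np.round((P.min(0)+P.max(0))/2,4),'ext',np.ptp(P,0).round(4),'ztop',np.percentile(P[:,2],90).round(4),np.round(r[0],4),np.round(r[1],4),round(r[2],1))
b=np.zeros(z.shape,bool);b[45:310,222:325]=z[45:310,222:325]>.004
# board by colour
hsv=cv2.cvtColor(col,cv2.COLOR_RGB2HSV)
m=((hsv[...,2]>150)&(hsv[...,1]<140)&(hsv[...,0]<30)).astype(np.uint8);m[:,:222]=0;m[:,325:]=0;m[:45]=0;m[310:]=0
print('board',cv2.minAreaRect(np.nan_to_num(W[m>0],nan=.45)[:,:2].astype(np.float32)))
cr=cv2.resize(col[120:190,250:330],None,fx=7,fy=7,interpolation=cv2.INTER_CUBIC);cv2.imwrite('pics/crop2.png',cr[...,::-1])
E
```

```text
bushtop 608 mid [0.4525 0.1782 0.0411] ext [0.0292 0.0297 0.0161] ztop 0.0437 [0.4524 0.1782] [0.0292 0.0296] 0.8
nut 371 mid [0.4591 0.1127 0.0212] ext [0.0235 0.0264 0.0094] ztop 0.0246 [0.4591 0.1127] [0.0235 0.0264] 0.1
cap 1080 mid [0.4583 0.0419 0.0326] ext [0.0375 0.0382 0.0171] ztop 0.0391 [0.4583 0.0417] [0.0375 0.0375] 40.7
bear 1211 mid [ 0.4551 -0.0155  0.0224] ext [0.0409 0.0414 0.0107] ztop 0.0262 [ 0.455  -0.0154] [0.0413 0.0409] 87.8
board ((0.4426018297672272, 0.19486960768699646), (0.086972676217556, 0.5086750984191895), 3.152069091796875)
```

View pics/crop2.png

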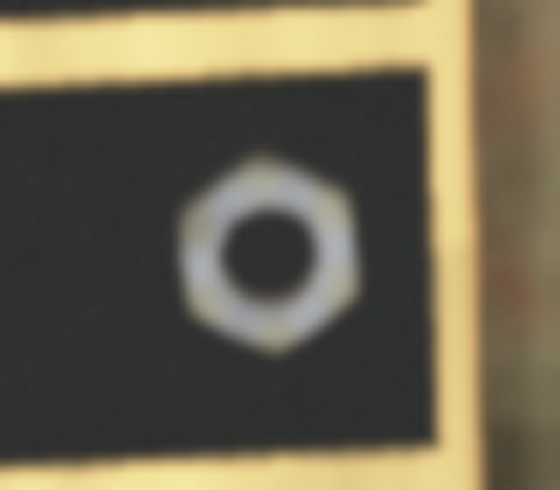

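>>> servo_tool --motion '[0,97,-2,0,0,97,-2,0,0,97,-2,0,60,97,-2,0,120,97,-2,0,150,97,-2,0,170,97,-2,0,180,97,-2,0,185,97,-2,0,185,97,-2,0,185,97,-2,0,185,97,-2,0]'

```text
time_s: 3.52
ee_pos: [0.4532, 0.1776, 0.0209]
eef_rot: [0.287, 1.57, 0.293]
force: [0.0, 0.2, -0.3]
grip_width: 0.094
```

```bash
python3 - <<'E'
from h import *
to([.4525,.178,.020],0)
c=ctrl.camera('wrist'); save(c,'w2.png')
E
```

```text
shift [ 0.9  0.4 -0.7]  roll 0.4 jaw now 0.4 t 3.52 q6 0.29 q1 0.3
```

View pics/w2.png

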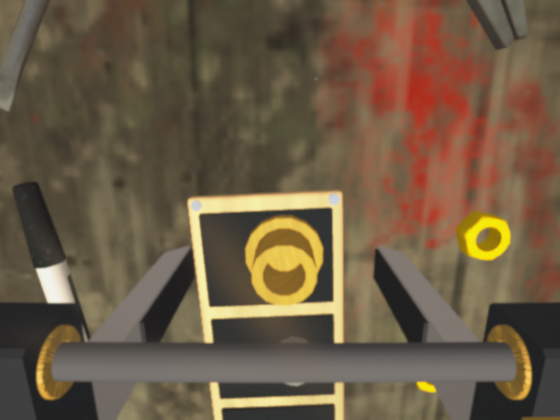

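The bush (284,262) is centred between the fingers, so I'll close on it.

>>> servo_tool --motion '[0,0,0,0,0,0,0,0,0,0,0,0,0,0,0,0,0,0,0,0,0,0,0,0,0,0,0,0,0,0,0,0]' --gripper 0 --force 25

```text
time_s: 4.58
ee_pos: [0.453, 0.1775, 0.0205]
eef_rot: [1.833, 1.571, 1.839]
force: [0.3, -0.4, 0.4]
grip_width: 0.0307
```

>>> servo_tool --motion '[-10,0,0,0,-40,0,0,0,-80,0,0,0,-100,0,0,0,-100,0,0,0]'

```text
time_s: 5.2
ee_pos: [0.4536, 0.1777, 0.122]
eef_rot: [0.298, 1.568, 0.304]
force: [0.6, -0.1, -1.3]
grip_width: 0.0306
```

```bash
python3 - <<'E'
from h import *
to([.640,.0097,.121],-2.5);print(ctrl.get_obs()['grip_width'])
c=ctrl.camera('wrist'); save(c,'w3.png')
E
```

```text
shift [   1.4 -169.2  185.4]  roll 2.9 jaw now 0.4 t 5.2 q6 0.29 q1 0.3
0.03058189037395681
```

View pics/w3.png

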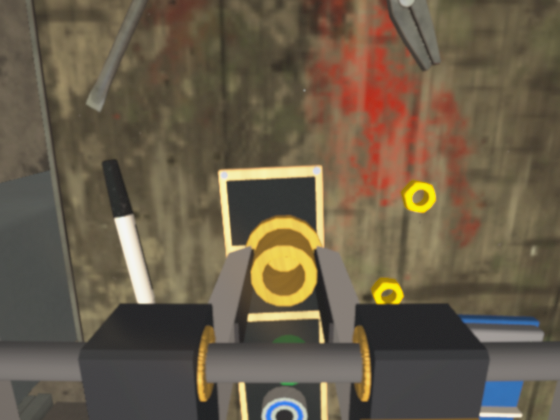

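The bush (284,265) is held upright. Now I'll carry it to the compartment at the grey end.

>>> servo_tool --motion '[0,-20,22,0,0,-55,60,1,0,-90,98,2,0,-125,137,3,0,-150,165,3,0,-165,181,3,0,-169,185,3,0,-169,185,3,0,-169,185,3,0,-169,185,3]'

```text
time_s: 6.5
ee_pos: [0.6387, 0.0103, 0.1206]
eef_rot: [0.016, 1.571, -0.029]
force: [0.1, 0.2, -1.5]
grip_width: 0.0306
```

```bash
python3 - <<'E'
from h import *
to([.640,.0097,.0215],-2.5)
c=ctrl.camera('wrist'); save(c,'w4.png')
c=ctrl.camera('top');cv2.imwrite('pics/t4.png',cv2.resize(c['color'][100:300,180:440],None,fx=3,fy=3)[...,::-1])
E
```

```text
shift [99.1 -0.5  1.3]  roll -0.1 jaw now -2.6 t 6.5 q6 0.0 q1 -0.04
```

View pics/w4.png

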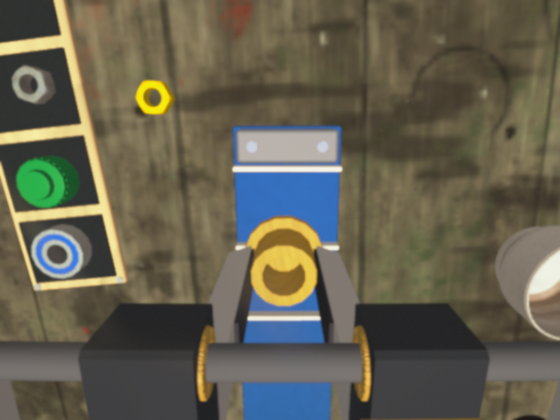

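View pics/t4.png

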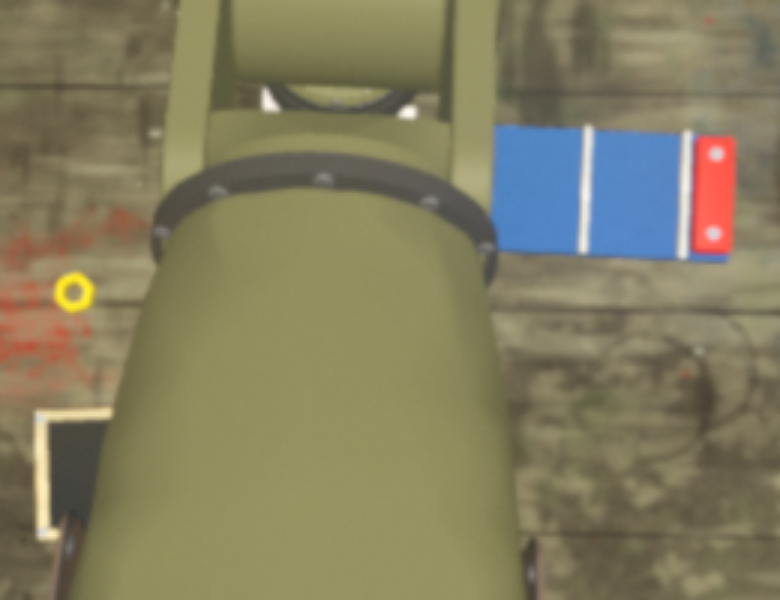

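>>> servo_tool --motion '[30,0,1,0,65,0,1,0,80,0,1,0,90,0,1,0,96,0,1,0,99,0,1,0,99,0,1,0,99,0,1,0]'

```text
time_s: 7.6
ee_pos: [0.6403, 0.0096, 0.022]
eef_rot: [0.004, 1.57, -0.042]
force: [-0.0, -0.3, -1.5]
grip_width: 0.0306
```

```bash
python3 - <<'E'
from h import *
to([.640,.0097,.0205],-2.5)
c=ctrl.camera('wrist'); save(c,'w5.png')
E
```

```text
shift [ 1.5  0.1 -0.3]  roll -0.1 jaw now -2.6 t 7.6 q6 0.0 q1 -0.04
```

View pics/w5.png

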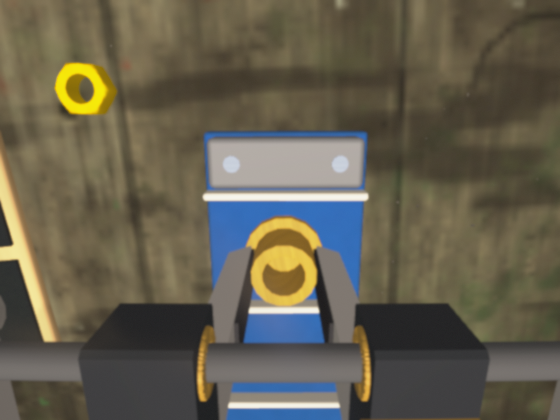

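The bush sits between the ribs at rows 197 and 310, near the middle. Lowering 1 mm, releasing and retreating.

>>> servo_tool --motion '[1,0,0,0,1,0,0,0,1,0,0,0]'

```text
time_s: 8.02
ee_pos: [0.6401, 0.0096, 0.0205]
eef_rot: [-0.043, 1.571, -0.089]
force: [0.2, -0.1, -0.8]
grip_width: 0.0307
```

>>> servo_tool --motion '[0,0,0,0,0,0,0,0,0,0,0,0,0,0,0,0,0,0,0,0,0,0,0,0]' --gripper 1

```text
time_s: 8.78
ee_pos: [0.64, 0.0096, 0.0204]
eef_rot: [-2.172, 1.571, -2.218]
force: [-0.0, -0.5, 0.3]
grip_width: 0.0873
```

>>> servo_tool --motion '[-20,0,0,0,-70,0,0,0,-120,0,0,0,-130,0,0,0,-130,0,0,0,-130,0,0,0]'

```text
time_s: 9.52
ee_pos: [0.6394, 0.0097, 0.1491]
eef_rot: [-3.128, 1.569, 3.109]
force: [0.0, 0.0, 0.2]
grip_width: 0.094
```

```bash
python3 - <<'E'
from h import *
to([.4591,.1127,.150],5)
c=ctrl.camera('wrist'); save(c,'w6.png')
E
```

```text
shift [  -0.5   94.6 -184.9]  roll -7.6 jaw now -2.6 t 9.53 q6 0.0 q1 -0.04
```

View pics/w6.png

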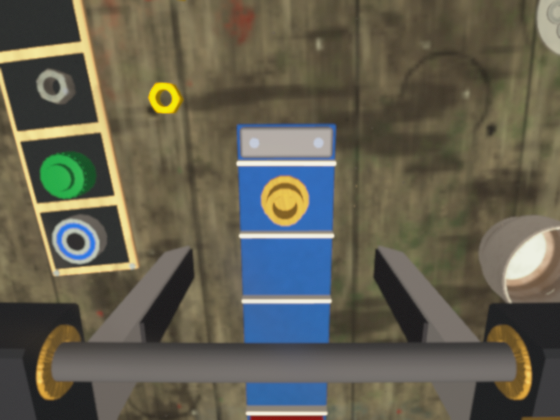

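The bush stands at (285,201), in the middle of the compartment next to the grey end. The nut is next.

>>> servo_tool --motion '[0,20,-40,-2,0,48,-92,-4,0,72,-140,-6,0,88,-172,-7,0,95,-185,-7.5,0,95,-185,-7.5,0,95,-185,-7.5,0,95,-185,-7.5,0,95,-185,-7.5]'

```text
time_s: 10.7
ee_pos: [0.4599, 0.1128, 0.1502]
eef_rot: [-2.995, 1.57, -2.911]
force: [0.5, 0.3, 0.3]
grip_width: 0.0939
```

```bash
python3 - <<'E'
from h import *
c=ctrl.camera('wrist'); save(c,'w7.png');W=cloud(c);z=W[...,2]
cr=cv2.resize(c['color'][120:300,180:390],None,fx=3.5,fy=3,interpolation=cv2.INTER_CUBIC)
v,u=np.where((z>.0165)&(np.hypot(W[...,0]-.459,W[...,1]-.1127)<.025))
print(u.mean(),v.mean());P=W[v,u];print(((P.min(0)+P.max(0))/2).round(4),cv2.minAreaRect(P[:,:2].astype(np.float32)))
to([.4591,.1127,.0125],5)
E
```

```text
282.4236051502146 336.31502145922747
[0.4571 0.1188 0.1421] ((0.4601079523563385, 0.11931657791137695), (0.029787441715598106, 0.037554025650024414), 13.14586067199707)
shift [ 1.378e+02 -1.000e-01 -7.000e-01]  roll -0.2 jaw now 4.8 t 10.75 q6 0.08 q1 0.16
```

View pics/w7.png

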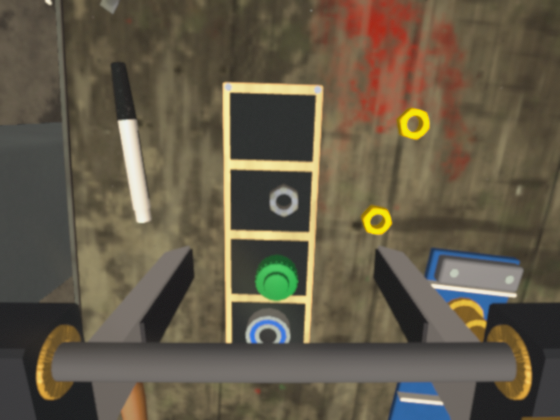

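The nut is at (284,201), in line with the finger centre. The larger mask extent came from the gripper being in it, so I'm ignoring that figure. Descending in two stages.

>>> servo_tool --motion '[50,0,-1,0,95,0,-1,0,120,0,-1,0,132,0,-1,0,136,0,-1,0,137,0,-1,0,137,0,-1,0,137,0,-1,0]'

```text
time_s: 11.75
ee_pos: [0.4589, 0.113, 0.014]
eef_rot: [0.039, 1.57, 0.124]
force: [0.3, 0.0, -0.3]
grip_width: 0.0939
```

>>> servo_tool --motion '[0,0,0,0,0,0,0,0,0,0,0,0,0,0,0,0,0,0,0,0,0,0,0,0,0,0,0,0,0,0,0,0]' --gripper 0 --force 25

```text
time_s: 12.75
ee_pos: [0.4586, 0.113, 0.0134]
eef_rot: [-2.466, 1.571, -2.382]
force: [-0.4, 1.3, -0.4]
grip_width: 0.023
```

```bash
python3 - <<'E'
from h import *
to([.4591,.1127,.0125],5)
c=ctrl.camera('wrist'); save(c,'w8.png')
E
```

```text
shift [ 0.9 -0.3  0.5]  roll -0.1 jaw now 4.9 t 12.75 q6 0.08 q1 0.16
```

View pics/w8.png

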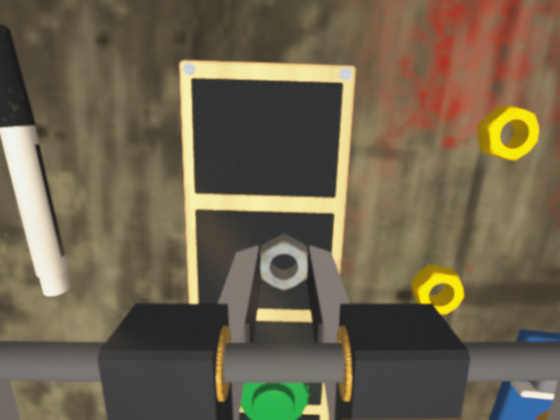

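The nut (284,262) is gripped on its flats at 23 mm. Lifting.

>>> servo_tool --motion '[-10,0,0,0,-40,0,0,0,-80,0,0,0,-100,0,0,0,-100,0,0,0,-100,0,0,0]'

```text
time_s: 13.55
ee_pos: [0.4582, 0.1129, 0.1127]
eef_rot: [-3.038, 1.57, -2.953]
force: [-0.3, 0.2, -0.4]
grip_width: 0.023
```

```bash
python3 - <<'E'
from h import *
to([.6372,-.0542,.1134],-2.5);print(ctrl.get_obs()['grip_width'])
E
```

```text
shift [  -0.8 -181.7  164.2]  roll 7.4 jaw now 4.9 t 13.55 q6 0.08 q1 0.16
0.02304367417081677
```

>>> servo_tool --motion '[0,-20,18,0,0,-60,54,2,0,-100,90,4,0,-140,126,6,0,-165,149,7,0,-178,161,7.5,0,-182,164,7.5,0,-182,164,7.5,0,-182,164,7.5,0,-182,164,7.5]'

```text
time_s: 14.8
ee_pos: [0.6372, -0.054, 0.1136]
eef_rot: [-0.128, 1.571, -0.174]
force: [0.1, -0.5, -0.9]
grip_width: 0.0234
```

```bash
python3 - <<'E'
from h import *
to([.6372,-.0542,.0135],-2.5);print(ctrl.get_obs()['grip_width'])
E
```

```text
shift [100.1  -0.2  -0. ]  roll -0.1 jaw now -2.6 t 14.8 q6 -0.1 q1 -0.14
0.023441357134500452
```

>>> servo_tool --motion '[30,0,0,0,65,0,0,0,80,0,0,0,90,0,0,0,95,0,0,0,98,0,0,0,99,0,0,0,99,0,0,0,99,0,0,0]'

```text
time_s: 15.92
ee_pos: [0.6376, -0.0545, 0.0147]
eef_rot: [-0.108, 1.57, -0.154]
force: [0.3, 0.3, -0.6]
grip_width: 0.0234
```

```bash
python3 - <<'E'
from h import *
to([.6372,-.0542,.0134],-2.5)
c=ctrl.camera('wrist'); save(c,'w9.png')
E
```

```text
shift [ 1.3  0.3 -0.4]  roll -0.1 jaw now -2.6 t 15.93 q6 -0.1 q1 -0.14
```

View pics/w9.png

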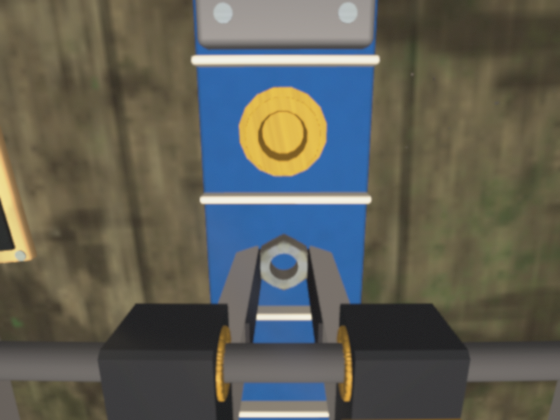

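The nut (284,262) is between the ribs at rows 200 and 313. Releasing it.

>>> servo_tool --motion '[1,0,0,0,1,0,0,0,1,0,0,0]'

```text
time_s: 16.35
ee_pos: [0.6375, -0.0545, 0.0135]
eef_rot: [-0.08, 1.571, -0.126]
force: [0.9, -0.1, -1.0]
grip_width: 0.0234
```

>>> servo_tool --motion '[0,0,0,0,0,0,0,0,0,0,0,0,0,0,0,0,0,0,0,0,0,0,0,0]' --gripper 1

```text
time_s: 17.1
ee_pos: [0.6374, -0.0545, 0.0135]
eef_rot: [-0.177, 1.571, -0.223]
force: [-0.3, 0.4, -0.8]
grip_width: 0.0796
```

>>> servo_tool --motion '[-20,0,0,0,-70,0,0,0,-120,0,0,0,-136,0,0,0,-136,0,0,0,-136,0,0,0]'

```text
time_s: 17.85
ee_pos: [0.6368, -0.0544, 0.1479]
eef_rot: [3.049, 1.568, 3.003]
force: [-0.0, -0.3, -0.1]
grip_width: 0.0941
```

```bash
python3 - <<'E'
from h import *
to([.4583,.0418,.150],0)
c=ctrl.camera('wrist'); save(c,'w10.png')
E
```

```text
shift [  -1.6   87.9 -182.7]  roll -2.6 jaw now -2.6 t 17.85 q6 -0.1 q1 -0.14
```

View pics/w10.png

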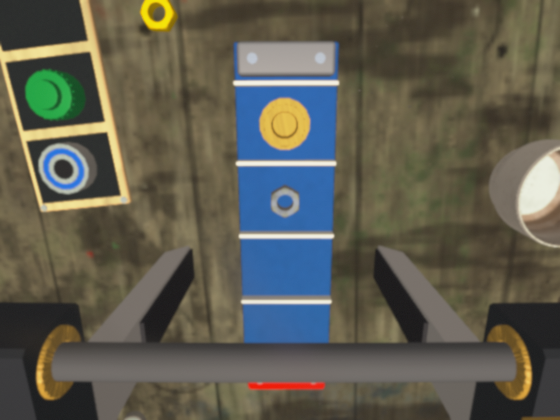

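The bush (285,124) and nut (285,201) are both in their compartments. Next is the cap.

>>> servo_tool --motion '[0,20,-40,-1,0,44,-92,-2,0,67,-140,-3,0,83,-172,-3,0,88,-183,-3,0,88,-183,-3,0,88,-183,-3,0,88,-183,-3,0,88,-183,-3]'

```text
time_s: 19.02
ee_pos: [0.4589, 0.0416, 0.1492]
eef_rot: [-3.007, 1.57, -3.001]
force: [0.0, -0.0, 0.6]
grip_width: 0.0939
```

```bash
python3 - <<'E'
from h import *
c=ctrl.camera('wrist'); save(c,'w11.png');W=cloud(c);z=W[...,2]
hsv=cv2.cvtColor(c['color'],cv2.COLOR_RGB2HSV)
m=(hsv[...,0]>45)&(hsv[...,0]<85)&(hsv[...,1]>120)&(z>.024)&(z<.05)
P=W[m];print(m.sum(),((P.min(0)+P.max(0))/2).round(4),np.ptp(P,0).round(3))
to([.4583,.0418,.0145],0)
E
```

```text
1551 [0.4583 0.0428 0.0325] [0.038 0.036 0.016]
shift [ 1.348e+02  1.000e-01 -5.000e-01]  roll 0.3 jaw now 0.3 t 19.07 q6 0.01 q1 0.01
```

View pics/w11.png

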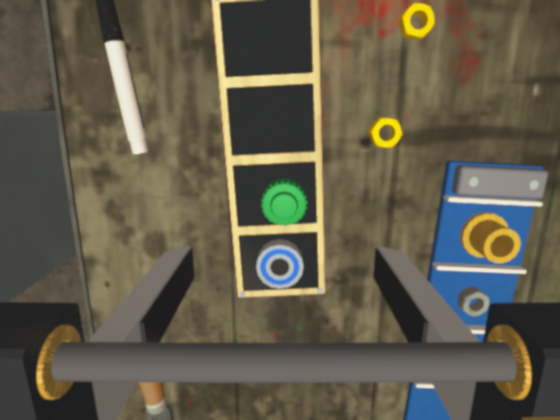

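The cap (284,204) is lined up.

>>> servo_tool --motion '[50,0,-1,0,95,0,-1,0,118,0,-1,0,129,0,-1,0,133,0,-1,0,135,0,-1,0,135,0,-1,0,135,0,-1,0]'

```text
time_s: 20.08
ee_pos: [0.458, 0.0419, 0.0149]
eef_rot: [-0.015, 1.57, -0.009]
force: [-0.2, 0.1, -0.3]
grip_width: 0.0942
```

>>> servo_tool --motion '[0,0,0,0,0,0,0,0,0,0,0,0,0,0,0,0,0,0,0,0,0,0,0,0,0,0,0,0]' --gripper 0 --force 20

```text
time_s: 20.95
ee_pos: [0.4577, 0.0419, 0.0145]
eef_rot: [-0.163, 1.571, -0.157]
force: [-0.3, 0.2, -0.9]
grip_width: 0.0373
```

>>> servo_tool --motion '[-10,0,0,0,-40,0,0,0,-80,0,0,0,-100,0,0,0,-100,0,0,0,-100,0,0,0]'

```text
time_s: 21.7
ee_pos: [0.4573, 0.0418, 0.1138]
eef_rot: [-3.118, 1.57, -3.112]
force: [-0.7, -0.8, -1.1]
grip_width: 0.0375
```

```bash
python3 - <<'E'
from h import *
to([.6344,-.1182,.115],-2.5);print(ctrl.get_obs()['grip_width'])
c=ctrl.camera('wrist'); save(c,'w12.png')
E
```

```text
shift [  -1.4 -161.1  176.1]  roll 2.9 jaw now 0.4 t 21.7 q6 0.01 q1 0.01
0.037513432105791875
```

View pics/w12.png

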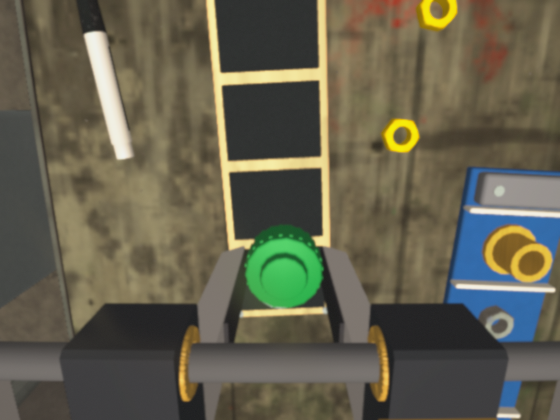

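The cap (284,270) is held upright. Carrying it to the third compartment.

>>> servo_tool --motion '[0,-18,20,0,0,-55,60,1,0,-90,98,2,0,-125,137,3,0,-146,160,3,0,-158,172,3,0,-161,176,3,0,-161,176,3,0,-161,176,3,0,-161,176,3]'

```text
time_s: 23.0
ee_pos: [0.6345, -0.1176, 0.1146]
eef_rot: [0.001, 1.571, -0.045]
force: [-0.0, -0.1, -1.1]
grip_width: 0.0375
```

```bash
python3 - <<'E'
from h import *
to([.6344,-.1182,.0150],-2.5);print(ctrl.get_obs()['grip_width'])
E
```

```text
shift [99.6 -0.6 -0.1]  roll -0.1 jaw now -2.6 t 23.0 q6 -0.19 q1 -0.24
0.03748787269078234
```

>>> servo_tool --motion '[30,-1,0,0,65,-1,0,0,80,-1,0,0,90,-1,0,0,95,-1,0,0,98,-1,0,0,99,-1,0,0,99,-1,0,0,99,-1,0,0]'

```text
time_s: 24.12
ee_pos: [0.6348, -0.1191, 0.0157]
eef_rot: [-0.253, 1.57, -0.299]
force: [-0.9, -0.0, 0.3]
grip_width: 0.0376
```

```bash
python3 - <<'E'
from h import *
to([.6344,-.1182,.0145],-2.5)
c=ctrl.camera('wrist'); save(c,'w13.png')
E
```

```text
shift [ 1.2  0.9 -0.4]  roll -0.1 jaw now -2.6 t 24.12 q6 -0.2 q1 -0.24
```

View pics/w13.png

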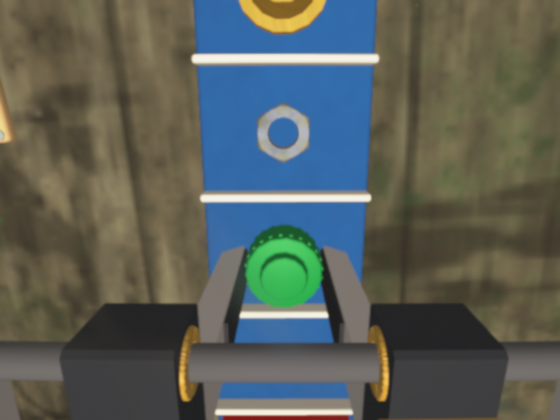

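The cap is between its ribs at rows 197 and 314. Lowering and releasing.

>>> servo_tool --motion '[1,1,0,0,1,1,0,0,1,1,0,0]'

```text
time_s: 24.55
ee_pos: [0.6348, -0.118, 0.0145]
eef_rot: [0.201, 1.571, 0.155]
force: [0.3, 0.7, 0.1]
grip_width: 0.0373
```

>>> servo_tool --motion '[0,0,0,0,0,0,0,0,0,0,0,0,0,0,0,0,0,0,0,0,0,0,0,0]' --gripper 1

```text
time_s: 25.3
ee_pos: [0.6347, -0.118, 0.0144]
eef_rot: [-2.331, 1.571, -2.377]
force: [-0.1, -0.5, -0.0]
grip_width: 0.0927
```

>>> servo_tool --motion '[-20,0,0,0,-70,0,0,0,-120,0,0,0,-135,0,0,0,-135,0,0,0,-135,0,0,0]'

```text
time_s: 26.05
ee_pos: [0.6341, -0.1179, 0.1479]
eef_rot: [2.946, 1.568, 2.9]
force: [-0.6, -1.5, -0.1]
grip_width: 0.0942
```

```bash
python3 - <<'E'
from h import *
to([.4551,-.0155,.150],0)
c=ctrl.camera('wrist'); save(c,'w14.png')
E
```

```text
shift [  -1.6   94.  -183.5]  roll -2.6 jaw now -2.6 t 26.05 q6 -0.19 q1 -0.24
```

View pics/w14.png

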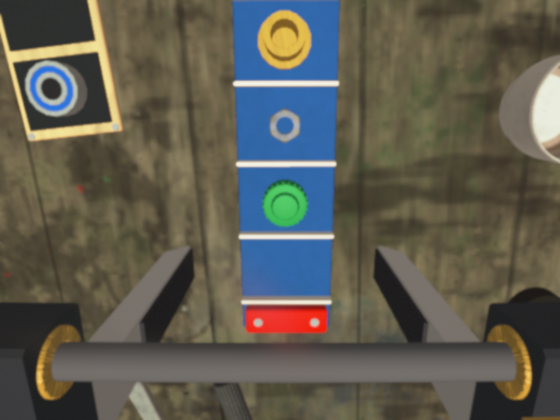

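The bush, nut and cap are in place, and the free compartment is the one by the red block (286,318). The bearing is last.

>>> servo_tool --motion '[0,20,-40,-1,0,47,-92,-2,0,71,-140,-3,0,88,-172,-3,0,94,-183,-3,0,94,-183,-3,0,94,-183,-3,0,94,-183,-3,0,94,-183,-3]'

```text
time_s: 27.22
ee_pos: [0.4565, -0.0159, 0.1492]
eef_rot: [3.087, 1.57, 3.093]
force: [0.2, 0.8, 0.4]
grip_width: 0.094
```

```bash
python3 - <<'E'
from h import *
c=ctrl.camera('wrist'); save(c,'w15.png');W=cloud(c);z=W[...,2]
m=(np.hypot(W[...,0]-.455,W[...,1]+.0155)<.03)&(z>.017)&(z<.04)
P=W[m];print(m.sum(),((P.min(0)+P.max(0))/2).round(4),np.ptp(P,0).round(3))
to([.4551,-.0155,.0135],0)
E
```

```text
1900 [ 0.4549 -0.0165  0.023 ] [0.041 0.041 0.012]
shift [135.8   0.4  -1.3]  roll 0.3 jaw now 0.3 t 27.27 q6 -0.12 q1 -0.12
```

View pics/w15.png

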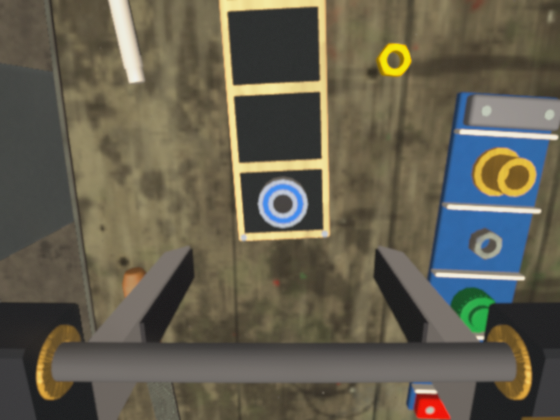

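The bearing (283,204) is lined up.

>>> servo_tool --motion '[50,0,-1,0,95,0,-1,0,118,0,-1,0,129,0,-1,0,134,0,-1,0,136,0,-1,0,136,0,-1,0,136,0,-1,0]'

```text
time_s: 28.28
ee_pos: [0.4555, -0.0157, 0.014]
eef_rot: [-0.116, 1.57, -0.11]
force: [-0.4, -0.6, -0.3]
grip_width: 0.0938
```

>>> servo_tool --motion '[0,0,0,0,0,0,0,0,0,0,0,0,0,0,0,0,0,0,0,0,0,0,0,0,0,0,0,0]' --gripper 0 --force 25

```text
time_s: 29.15
ee_pos: [0.4552, -0.0157, 0.0135]
eef_rot: [1.942, 1.571, 1.948]
force: [0.3, -0.8, -0.2]
grip_width: 0.0414
```

>>> servo_tool --motion '[-10,0,0,0,-40,0,0,0,-80,0,0,0,-100,0,0,0,-100,0,0,0,-100,0,0,0]'

```text
time_s: 29.9
ee_pos: [0.4548, -0.0157, 0.1127]
eef_rot: [3.041, 1.57, 3.047]
force: [0.6, 0.3, -1.0]
grip_width: 0.0415
```

```bash
python3 - <<'E'
from h import *
to([.6316,-.1821,.114],-2.5);print(ctrl.get_obs()['grip_width'])
c=ctrl.camera('wrist'); save(c,'w16.png')
E
```

```text
shift [  -1.5 -167.5  175.8]  roll 2.9 jaw now 0.4 t 29.9 q6 -0.12 q1 -0.11
0.04148200150730815
```

View pics/w16.png

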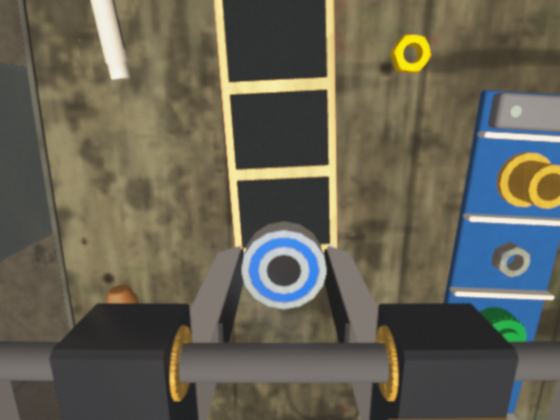

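The bearing (284,270) is held level.

>>> servo_tool --motion '[0,-18,20,0,0,-55,58,1,0,-92,97,2,0,-128,135,3,0,-152,160,3,0,-164,172,3,0,-168,176,3,0,-168,176,3,0,-168,176,3,0,-168,176,3]'

```text
time_s: 31.2
ee_pos: [0.6321, -0.1822, 0.1137]
eef_rot: [-0.295, 1.571, -0.341]
force: [0.7, 0.3, -1.3]
grip_width: 0.0412
```

```bash
python3 - <<'E'
from h import *
to([.6316,-.1821,.0145],-2.5);print(ctrl.get_obs()['grip_width'])
E
```

```text
shift [99.2  0.1 -0.5]  roll -0.1 jaw now -2.6 t 31.2 q6 -0.29 q1 -0.34
0.04116321766020841
```

>>> servo_tool --motion '[30,0,0,0,65,0,0,0,80,0,0,0,90,0,0,0,95,0,0,0,98,0,0,0,99,0,0,0,99,0,0,0,99,0,0,0]'

```text
time_s: 32.33
ee_pos: [0.6324, -0.1826, 0.0147]
eef_rot: [-0.295, 1.57, -0.341]
force: [-0.2, 0.0, -1.0]
grip_width: 0.0415
```

```bash
python3 - <<'E'
from h import *
to([.6316,-.1821,.0135],-2.5)
c=ctrl.camera('wrist'); save(c,'w17.png')
E
```

```text
shift [ 1.2  0.5 -0.8]  roll -0.1 jaw now -2.6 t 32.33 q6 -0.29 q1 -0.34
```

View pics/w17.png

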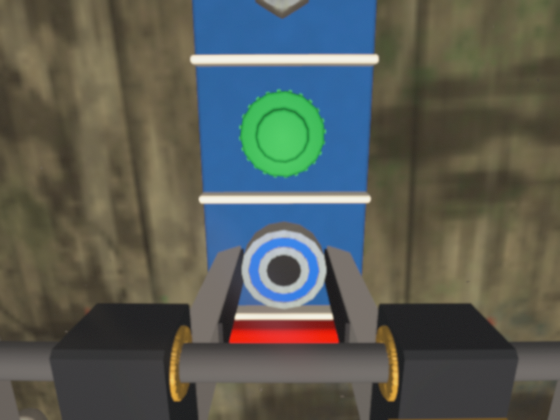

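The bearing is between the last ribs, next to the red block. Releasing, then moving aside to clear the view.

>>> servo_tool --motion '[1,0,0,0,1,0,0,0,1,0,0,0]'

```text
time_s: 32.75
ee_pos: [0.6323, -0.1826, 0.0135]
eef_rot: [-0.394, 1.571, -0.44]
force: [0.0, -0.5, 0.9]
grip_width: 0.0415
```

>>> servo_tool --motion '[0,0,0,0,0,0,0,0,0,0,0,0,0,0,0,0,0,0,0,0,0,0,0,0]' --gripper 1

```text
time_s: 33.5
ee_pos: [0.6322, -0.1826, 0.0134]
eef_rot: [2.702, 1.571, 2.656]
force: [0.2, -0.1, 0.2]
grip_width: 0.0939
```

>>> servo_tool --motion '[-20,0,0,0,-70,0,0,0,-130,0,0,0,-180,0,-20,0,-190,0,-60,0,-190,40,-110,0,-190,90,-160,0,-190,140,-200,0,-190,190,-220,0,-190,240,-220,0,-190,290,-220,0,-190,340,-220,0,-190,380,-220,0,-190,400,-220,0,-190,400,-220,0,-190,400,-220,0,-190,400,-220,0]'

```text
time_s: 35.62
ee_pos: [0.431, 0.2263, 0.2039]
eef_rot: [0.305, 1.57, 0.258]
force: [0.3, 0.3, -0.0]
grip_width: 0.0937
```

```bash
python3 - <<'E'
from h import *
c=ctrl.camera('top'); col=c['color'];W=cloud(c);z=W[...,2]
cv2.imwrite('pics/t5.png',cv2.resize(col[100:300,180:440],None,fx=3,fy=3,interpolation=cv2.INTER_CUBIC)[...,::-1])
cen=np.array([.6358,-.0862]);u=np.array([.0437,.999]);u/=np.linalg.norm(u);x=np.array([u[1],-u[0]])
L=W[...,:2]-cen;ty=L@u;tx=L@x
for n,y,zb in [('bush',.096,.033),('nut',.032,.0165),('cap',-.032,.024),('bearing',-.096,.018)]:
    m=(abs(ty-y)<.027)&(abs(tx)<.04)&(z>zb)&(z<.06)
    print(n,m.sum(),'along',round(((ty[m].min()+ty[m].max())/2-y)*1e3,1),'across',round((tx[m].min()+tx[m].max())*500,1),'ext',np.ptp(ty[m]).round(3),np.ptp(tx[m]).round(3),'ztop',np.percentile(z[m],90).round(4))
o=ctrl.get_obs();print(o['time_s'],o['ee_pos'],o['joint_vel'].round(3))
c=ctrl.camera('scene'); cv2.imwrite('pics/s5.png',cv2.resize(c['color'][150:330,140:440],None,fx=2.5,fy=2.5,interpolation=cv2.INTER_CUBIC)[...,::-1])
E
```

```text
bush 135 along -0.3 across -1.0 ext 0.029 0.031 ztop 0.044
nut 90 along -0.1 across -1.4 ext 0.024 0.023 ztop 0.0244
cap 295 along -0.4 across -1.5 ext 0.037 0.037 ztop 0.0389
bearing 372 along -0.8 across -0.9 ext 0.04 0.042 ztop 0.0268
35.675 [0.4310408  0.22643664 0.20377642] [ 0.003  0.004  0.     0.    -0.003  0.005]
```

View pics/t5.png

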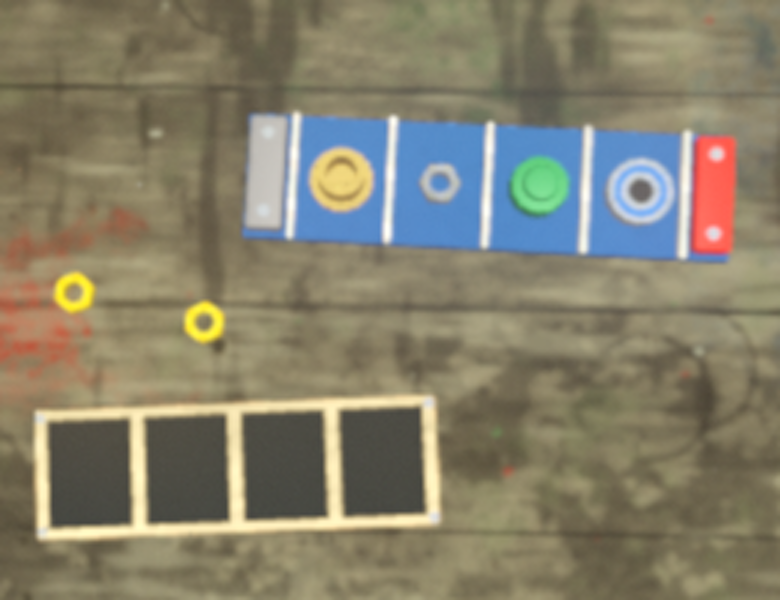

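View pics/s5.png

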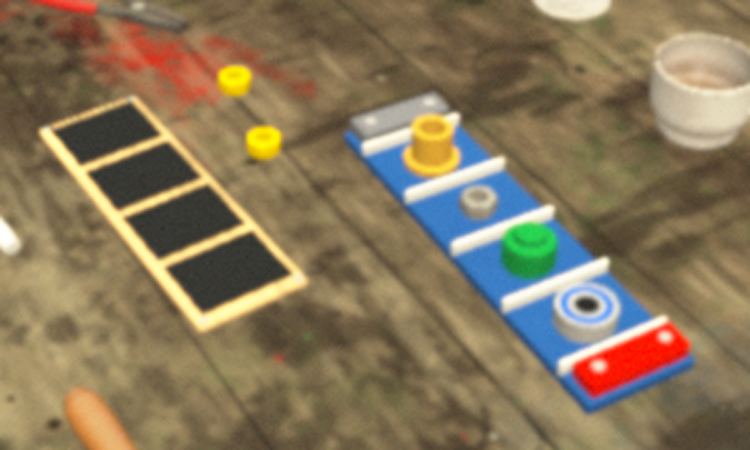

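From the grey end to the red end, the tray holds the bush, nut, cap and bearing, all upright and centred. The pads are empty and the gripper is clear, so I'm handing in.

```bash
python3 -c "
from station import ctrl
print(ctrl.hand_in())"
```

```text
the job is handed in; nothing more can be done
None
```

All four parts are in the tray in reassembly order, and the job was handed in at about 36 s; the hand-in gives no verdict. The row stood bush, nut, cap, bearing from left to right, and the red block was at the right end. So the bearing is next to the red block, followed by the cap, the nut, and the bush farthest away.

**Last checks:** In the top camera, each part is within about 1 mm of its compartment's centre along the tray and within 1.5 mm across it. The tops read 1 to 2 mm higher than expected for parts flat on the floor; the camera showed the same excess before I moved anything, so I put it down to calibration. All four look upright in the scene view, the gripper was clear and open, and the yellow nuts were not touched.

**Failed or disagreed:** One wrist-camera measurement of the nut was spoiled because the gripper was in view. I ignored it and used the earlier measurement, which agreed with the picture. No other check failed.

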